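# Close the sliding guide of the waxing stand on the bottle

## Task

Get the bottle held for waxing: lift the red release bar of the blue sliding guide, keep it up while you slide the guide towards the bottle until the black sprung pad bears on it, then let the bar down so that its catch drops fully into the first notch that keeps the pad pressed on the bottle. Be gentle: never push the pad in to its end stop, leave the bottle standing in its white saddle, and leave the other things on the bench alone.

Things in the scene. Friction and masses are not known exactly. Their poses are not given: they have to be found in the camera images.
- stand: Waxing stand, fixed: grey base plate 170 x 460 x 12 mm; origin under its centre, on the bench. Its y axis is the sliding direction, from the guide towards the bottle; x runs across the rails, away from the robot; z up. Between its two rails lies a brass strip with notches every 12 mm, bolted on at a different offset along the rails each time: where the notches lie is not given and has to be felt.
- guide (a joint): Blue sliding guide (block 124 mm across the rails x 80 mm along them, top 52 mm above the bench): travel in m along the stand's +y, 0 to 0.195, larger is nearer the bottle. Friction about 1.5 N. It slides only while the catch is out of the notches (or rides over a tooth); caught, it keeps 2.5 mm of play (pin 6 mm, slots 8.5 mm, teeth 3.5 mm).
- bar (a joint): Release bar on the guide, moves straight up and down: 0 = fully down, catch fully in a notch (guide locked both ways); 0.006 to 0.009 = catch resting on a tooth; above 0.010 = catch clear of the teeth; 0.016 = upper stop. A spring presses it down; holding it up takes 6 to 9 N. At the start it may be in a notch or on a tooth.
- bar_mid (a point): Centre of the red round bar, 12 mm thick, 64 mm long along the stand's y, 125 mm above the bench when down. Steel cheek plates (44 mm across the rails, 55 to 135 mm above the bench) close its ends; the opening under it, 64 mm wide and 62 mm high, is open to and away from the robot. Fingers under the bar can lift it, and push the guide by a cheek, even with the bar down.
- pad (a joint): Sprung pad on the guide's bottle side: 0 = fully out, not touching; grows as it is pressed in by the bottle, 0.026 = end stop. It starts to yield at 3 N and gains 0.3 N per mm.
- pad_face (a point): Centre of the pad's face towards the bottle (black rubber plate 60 mm wide, 48 mm high, 62 mm above the bench), 110 mm ahead of bar_mid along the stand's y when fully out.
- saddle: White fixed saddle with a V pocket 94 mm high that opens towards the guide and backs the bottle; origin under the pocket's centre, on the base plate; somewhere else along the stand each time.
- bottle: Clear glass bottle with paper label and black stopper, 74 mm diameter, 200 mm high, about 0.5 kg, standing loose in the saddle; origin at the centre of its underside, on the axis.
- spare_bottle: Amber bottle, 74 mm diameter, 200 mm high, standing on the bench beside the stand; to be left alone. Origin under its centre.
- jar: Glass jar with red lid, 84 mm diameter, 100 mm high, standing on the bench beside the stand; to be left alone. Origin under its centre.
- tin: Closed metal tin, 64 mm diameter, 75 mm high, standing on the bench beside the stand; to be left alone. Origin under its centre.

How it is judged:
By the outcome, as a careful person would: the job done as asked, in the order asked, and still so for the second after the job is handed in, with the robot touching nothing.
It also fails if it takes over 56 s, if anything falls off the work surface, if the arm or the gripper's body presses on something with over 40 N, if the wrist force passes 120 N, or if a joint passes its speed limit or range.

## Robot

A 6-joint arm with a two-finger parallel gripper is mounted at the origin on the work surface. World frame = base frame: x ahead of the robot, y to its left, z up, the work surface at z = 0. Lengths are in m, angles in rad, forces in N, time in s.
With the tool pointing down it reaches from about 0.35 to 0.875 m from the base axis. Payload 4.2 kg.
Tool frame: the origin (TCP) lies at the very end of the fingers, on their centre line; the grasp point (between the pads) lies 19 mm behind it; z points along the fingers, y is the direction in which the jaws open and shut (so a half turn about z gives the same grasp; the last joint's range is limited). The gripper opens to 85 mm and grips with 20 to 120 N. Pads are 22 mm wide; open, the fingers measure 114 mm over their backs; the gripper's body (76 mm by 85 mm) begins 54 mm behind the grasp point. The pads swing forward as they close: fully open they stand 13 mm farther back than shut.
Start: joints at [-1.064, 0.385, 0.008, 0, -1.194, -0.259], TCP at [0.153, -0.606, 0.231] pointing down, gripper open.
Joint ranges: [-3.14, 3.14], [-1.21, 2.06], [-1.07, 1.41], [-3.16, 2.05], [-2.99, -0.16], [-3.1, 3.1]. Speed limits (rad/s): [2.79, 2.79, 3.14, 3.14, 3.14, 3.14].

## Interface

Orientations are given as a rotation vector (axis times angle).
In Python, from workcell import monitor, imaging, sign_off gives the robot as it stands. The module is installed in compiled form; this text tells all that it offers.
- The arm moves only by the tool servo_tool, never from a script. Its argument "steps" is a list that holds one entry, the list of rows, each a list of 4 numbers: the shift along the tool's x, y, z in cm, then the turn about the tool's z in rad. In form: [[[tx, ty, tz, spin], ...]]. A call has 1 to 5 rows; each row shifts and turns the pose as measured when the row begins, along the tool's axes as they then stand; what a row does not reach is not made up. A row lasts 1/12 s, in which the tool goes at most 41.7 mm and 7.16 degrees, less where a joint would pass 70% of its speed; a pose out of reach is approached as far as the arm can. A call with a gripper value outside its range is refused whole. "fingers" is the gripper's target within -1 to 1 (shut at 1, half-way at 0, fully open at -1), set as the call begins (left out, the last holds). The fingers move at their own pace and stop on an object; "force" is the grip in N (left out, the last holds). Time passes only in rows, so rows that do not move let the fingers close. It gives the time, the measured TCP pose, the force and the opening at its end, in the units of the state.
- monitor.get_obs(): the state, without advancing time (a new reading comes with each control period).
- imaging.camera(name): name is "side" or "top" or "wrist"; returns (picture, depth): 384x512x3 uint8, red, green, blue; 384x512 float32, m along the optical axis (not along the pixel's ray), 0 where there is no reading.
- imaging.camera_info(name): a dict with "fx", "fy", "cx", "cy" (pixels), "D" ([k1, k2, p1, p2, k3] as OpenCV has them; the pictures are not rectified), "R" (3x3) and "t" (3): a world point X has camera coordinates R X + t; the wrist camera has in their place "hand_eye" (4x4, takes a point from camera to tool coordinates, whose origin is the TCP and whose axes are the flange's). Camera axes: x right, y down, z forward; pixel columns grow to the right and rows downward; lengths in m; the calibration is good to about 2 mm. A picture is of the moment at which its call begins: read the wrist's pose just before it. camera_info takes no time and is no camera call.
- sign_off(): hands the job in, once; it reports no verdict.
The state is a dict: "time_s": time; "joint_pos": joint angles; "qd": joint speeds; "effort": joint torques, N m; "eef_pos": TCP position; "tcp_rot": TCP orientation; "wrist_force": force on the tool from outside, world axes, zero at the start; "moment": the same for the moment, N m; "gripper_width": opening from 0.0 (shut) to 1.0 (fully open).
Only numpy, scipy, OpenCV 4.12 (cv2) and the standard library are available. Lean on these libraries where they do the work, as an engineer would, in place of code of your own. Each camera call takes 0.05 s, during which the arm holds its last target. There are 200 camera calls.

## Working session

There is one attempt and no reset: what is moved stays moved. The work goes in short steps, Python scripts to look and compute and a tool call to move; the robot and the scene stay as the last step left them, time stands still between calls to the robot, and variables do not carry over. Pictures are saved under pics/ and viewed, about 8 in all and at most 12, crops included, and the job is handed in when it is done.

Besides the shell and the picture viewer there is one more tool, called after "Call:" in YAML: its name, and indented under it one key for each argument. servo_tool: Moves the arm, as the interface text tells. Its arguments: {"type":"object","properties":{"steps":{"type":"array","items":{"type":"array","items":{"type":"array","items":{"type":"number"}}}},"fingers":{"type":"number"},"force":{"type":"number"}},"required":["steps"]}

```bash
mkdir -p pics
cat > h.py <<'E'
import numpy as np, cv2, json
from workcell import monitor, imaging, sign_off
def shot(n,name=None):
    p,d=imaging.camera(n)
    if name: cv2.imwrite('pics/'+name,p[:,:,::-1])
    return p,d
def pts(n,d,mask):
    """world points of masked pixels with depth (fixed cameras)"""
    i=imaging.camera_info(n); K=np.array([[i['fx'],0,i['cx']],[0,i['fy'],i['cy']],[0,0,1]])
    v,u=np.nonzero(mask&(d>0)); 
    q=cv2.undistortPoints(np.stack([u,v],1).astype(np.float64)[:,None],K,np.array(i['D']))[:,0]
    c=np.c_[q,np.ones(len(q))]*d[v,u][:,None]
    return (c-np.array(i['t']))@np.array(i['R']),u,v
E
python3 - <<'E'
from h import *
np.set_printoptions(precision=4,suppress=True)
a,da=shot('top','t1.png');b,db=shot('side','s1.png')
np.savez('first.npz',a=a,da=da,b=b,db=db)
print(monitor.get_obs())
for n in('top','side'):
    i=imaging.camera_info(n);print(n,-np.array(i['R']).T@np.array(i['t']),np.array(i['R'])[2])
cv2.imwrite('pics/both.png',cv2.resize(np.hstack([a,b])[:,:,::-1],(800,300)))
E
```

```text
{'time_s': 0.1, 'joint_pos': array([-1.0644,  0.3855,  0.0068, -0.0005, -1.194 , -0.2586]), 'qd': array([-0.001 ,  0.0007,  0.003 ,  0.0014,  0.0001, -0.0012]), 'effort': array([ -0.0006, -39.332 ,  18.8929,   4.1979,  -0.0025,   0.    ]), 'eef_pos': array([ 0.1532, -0.6054,  0.2303]), 'tcp_rot': array([ 0.3879, -3.1172, -0.003 ]), 'wrist_force': array([ 0.0694, -0.5756,  1.1254]), 'moment': array([ 0.0338,  0.0424, -0.0177]), 'gripper_width': 1.0026700621718525}
top [0.4793 0.0047 1.2213] [ 0.0286 -0.0061 -0.9996]
side [-0.2     0.8057  0.6845] [ 0.5803 -0.6613 -0.4753]
```

View pics/t1.png

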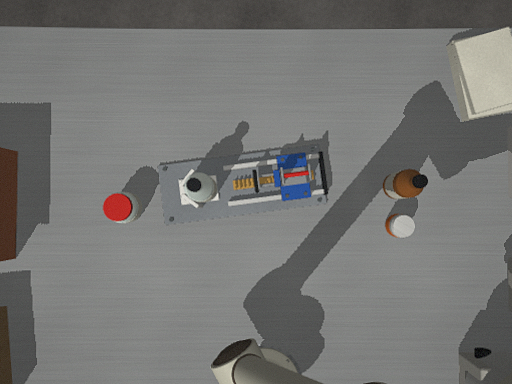

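View pics/s1.png

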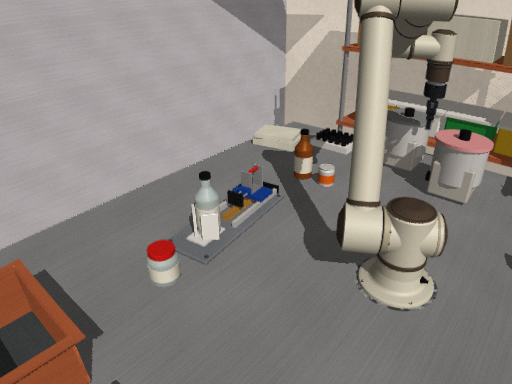

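The top view shows the guide and red bar at about (296,175), the pad at (257,181), and the bottle and saddle at (198,187). The spare bottle is at (405,184), the tin at (400,226) and the jar at (120,207). The side view agrees. Next I measure these positions.

Run:
```python
from h import *
np.set_printoptions(precision=4,suppress=True)
z=np.load('first.npz')
i=imaging.camera_info('top');print(i['fx'],i['cx'],i['cy'])
for n,p,d in(('top',z['a'],z['da']),('side',z['b'],z['db'])):
    hs=cv2.cvtColor(p,cv2.COLOR_RGB2HSV);H,S,V=[hs[...,k].astype(int) for k in range(3)]
    v,u=np.mgrid[:384,:512]
    roi=((u>150)&(u<335)&(v>120)&(v<230)) if n=='top' else ((u>170)&(u<290)&(v>150)&(v<265))
    for nm,m in (('red',((H<8)|(H>172))&(S>130)&(V>80)),('blue',(H>105)&(H<130)&(S>130)&(V>60)),('dark',V<40),('white',(V>200)&(S<40))):
        P,uu,vv=pts(n,d,m&roi)
        nm2=nm
        if nm=='dark':
            sel=(P[:,2]>.05)
            for lo,hi in((.05,.1),(.1,.18),(.18,.25)):
                s=(P[:,2]>lo)&(P[:,2]<hi)
                if s.sum()>3: print(n,'dark',lo,s.sum(),np.median(P[s],0),P[s].min(0),P[s].max(0),uu[s].mean(),vv[s].mean())
            continue
        if len(P)>3:
            r=cv2.minAreaRect(P[:,:2].astype(np.float32))
            print(n,nm,len(P),np.median(P,0),P.min(0),P.max(0),'uv',uu.mean(),vv.mean(),'rect',r)
            if nm=='white':
                s=P[:,2]<.06; r=cv2.minAreaRect(P[s,:2].astype(np.float32));print('rails',r)
                s=P[:,2]>.08; print('saddle top',P[s].mean(0),P[s].min(0),P[s].max(0))
    # base plate
    if n=='top':
        P,uu,vv=pts(n,d,roi); s=(P[:,2]>.008)&(P[:,2]<.02)
        r=cv2.minAreaRect(P[s,:2].astype(np.float32));print('plate',s.sum(),r)
```

```text
429.65792986037616 263.8286235410084 198.98358613270057
top red 102 [ 0.5746 -0.0839  0.1299] [ 0.5689 -0.1149  0.0535] [ 0.5843 -0.0533  0.1345] uv 295.98039215686276 173.77450980392157 rect ((0.5758126378059387, -0.08397215604782104), (0.010133357718586922, 0.06179831549525261), 6.992847919464111)
top blue 838 [ 0.5626 -0.0793  0.0515] [ 0.511  -0.1299  0.0078] [ 0.6384 -0.0268  0.0833] uv 291.54653937947495 176.60620525059664 rect ((0.5749107003211975, -0.07772388309240341), (0.1223100945353508, 0.09891709685325623), 7.017231464385986)
top dark 0.05 51 [0.5624 0.0211 0.0848] [0.5331 0.0134 0.054 ] [0.5889 0.0264 0.0893] 255.37254901960785 180.19607843137254
top dark 0.18 92 [0.5422 0.1637 0.2171] [0.5291 0.1485 0.1919] [0.5572 0.1777 0.2217] 193.58695652173913 184.34782608695653
top white 204 [0.5218 0.205  0.0662] [ 0.4931 -0.164   0.012 ] [0.6076 0.2352 0.1549] uv 190.87254901960785 192.2450980392157 rect ((0.5586496591567993, 0.037033289670944214), (0.1056152731180191, 0.39501720666885376), 6.35172176361084)
rails ((0.5586496591567993, 0.037033289670944214), (0.1056152731180191
[... 701 characters left out ...]
 61.690433502197266)
side dark 0.05 149 [0.5565 0.0271 0.0701] [0.5296 0.017  0.051 ] [0.5893 0.0333 0.0862] 235.04697986577182 197.08053691275168
side dark 0.18 81 [0.5357 0.1725 0.2159] [0.5241 0.1548 0.204 ] [0.5543 0.1836 0.2189] 204.07407407407408 175.22222222222223
side white 555 [0.5082 0.1977 0.0669] [0.4875 0.1324 0.0127] [0.5825 0.2289 0.1705] uv 207.2990990990991 224.45225225225226 rect ((0.5293504595756531, 0.19084659218788147), (0.08409018069505692, 0.0842490941286087), 34.22792434692383)
rails ((0.5153912305831909, 0.18895384669303894), (0.10237370431423187, 0.048589181154966354), 67.53409576416016)
saddle top [0.5131 0.1957 0.1012] [0.488  0.1735 0.0801] [0.5825 0.2198 0.1705]
```

Run:
```python
from h import *
z=np.load('first.npz')
cv2.imwrite('pics/c1.png',np.hstack([cv2.resize(z['a'][135:235,150:340],None,fx=4,fy=4,interpolation=cv2.INTER_CUBIC)])[:,:,::-1])
```

```text
(no output)
```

View pics/c1.png

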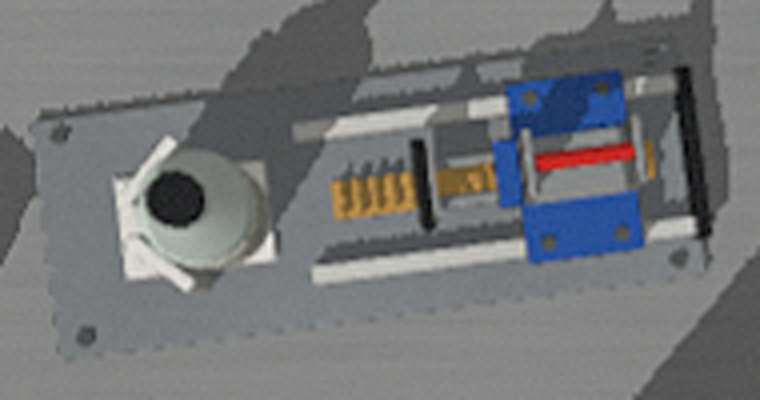

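The crop shows the bar between its cheeks at about (585,157), the pad at (422,185) and the notched strip to its left, with the bottle in its saddle. The stand is turned by about 7 to 8°. The plan is to straddle the bar from above, with the jaws opening across the rails, and grip it. Next I compute the moves.

```bash
cat >> h.py <<'E'
from scipy.spatial.transform import Rotation as Ro
np.set_printoptions(precision=4,suppress=True)
TH=np.radians(7.4); SX=np.array([np.cos(TH),np.sin(TH),0]); SY=np.array([-np.sin(TH),np.cos(TH),0])
def st(tgt=None):
    o=monitor.get_obs(); R=Ro.from_rotvec(o['tcp_rot']).as_matrix()
    print('t',round(o['time_s'],2),'tcp',o['eef_pos'],'w',round(o['gripper_width'],3),'F',o['wrist_force'],'M',o['moment'],'F.sx,sy',o['wrist_force']@SX,o['wrist_force']@SY)
    print('axes in tool (cm per cm): SX',R.T@SX,'SY',R.T@SY)
    a=np.degrees(np.arctan2(R[1,1],R[0,1])); print('toolz',R[:,2],'y heading',a,'want',np.degrees(TH))
    if tgt is not None: print('shift tool cm',R.T@(np.array(tgt)-o['eef_pos'])*100,'after spin s turn xy by -s')
    return o,R
E
python3 - <<'E'
from h import *
st([.5758,-.084,.25])
E
```

```text
t 0.1 tcp [ 0.1532 -0.6054  0.2303] w 1.003 F [ 0.0694 -0.5756  1.1254] M [ 0.0338  0.0424 -0.0177] F.sx,sy -0.005336374425314899 -0.5797581690815454
axes in tool (cm per cm): SX [-0.993  -0.1182 -0.0003] SY [-0.1182  0.993   0.0019]
toolz [-0.0006  0.0019 -1.    ] y heading 104.18756152516569 want 7.400000000000001
shift tool cm [-53.752   40.1956  -1.893 ] after spin s turn xy by -s
```

Call:
servo_tool:
  steps:
    - [[-3.2,2.4,-0.6,0],[-3.2,2.4,-0.6,0],[-3.2,2.4,-0.6,0],[-3.2,2.4,0,0],[-3.2,2.4,0,0]]
  fingers: -1

```text
time_s: 0.52
eef_pos: [0.2781, -0.4489, 0.2436]
tcp_rot: [0.365, -3.115, -0.015]
wrist_force: [0.7, -0.8, 0.1]
gripper_width: 0.999
```

Call:
servo_tool:
  steps:
    - [[-3.2,2.4,0,0],[-3.2,2.4,0,0],[-3.2,2.4,0,0],[-3.2,2.4,0,0],[-3.2,2.4,0,0]]

```text
time_s: 0.93
eef_pos: [0.4088, -0.2864, 0.2432]
tcp_rot: [0.362, -3.115, -0.017]
wrist_force: [0.9, -1.0, -0.8]
gripper_width: 0.997
```

Call:
servo_tool:
  steps:
    - [[-3.2,2.4,0,0],[-3.2,2.4,0,0],[-3.2,2.4,0,0],[-3.2,2.4,0,0],[0,0,0,-0.12]]

```text
time_s: 1.35
eef_pos: [0.5167, -0.152, 0.2425]
tcp_rot: [0.56, -3.085, -0.02]
wrist_force: [-0.1, -0.8, 0.3]
gripper_width: 1.002
```

Call:
servo_tool:
  steps:
    - [[0,0,0,-0.12],[0,0,0,-0.12],[0,0,0,-0.12],[0,0,0,-0.12],[0,0,0,-0.12]]

```text
time_s: 1.77
eef_pos: [0.5176, -0.147, 0.239]
tcp_rot: [1.481, -2.763, -0.029]
wrist_force: [0.6, -0.8, -0.3]
gripper_width: 0.998
```

Call:
servo_tool:
  steps:
    - [[0,0,0,-0.12],[0,0,0,-0.12],[0,0,0,-0.12],[0,0,0,-0.12],[0,0,0,-0.12]]

```text
time_s: 2.18
eef_pos: [0.5159, -0.1462, 0.2362]
tcp_rot: [2.26, -2.176, -0.039]
wrist_force: [-0.4, 0.4, -1.2]
gripper_width: 1.003
```

Run:
```python
from h import *
st([.5758,-.084,.22])
```

```text
t 2.18 tcp [ 0.5159 -0.1462  0.2362] w 1.003 F [-0.3698  0.4187 -1.2403] M [-0.0501 -0.0365  0.0017] F.sx,sy -0.31282247965397336 0.4628947367670189
axes in tool (cm per cm): SX [-0.0915 -0.9956 -0.0185] SY [-0.9957  0.0912  0.0168]
toolz [-0.0205  0.0143 -0.9997] y heading -177.835931069669 want 7.400000000000001
shift tool cm [-5.9678 -6.2556  1.5875] after spin s turn xy by -s
```

Call:
servo_tool:
  steps:
    - [[-3,-3,0,-0.05],[-2.7,-3.3,0,-0.04],[0,0,1,0],[0,0,0,0],[0,0,0,0]]

```text
time_s: 2.6
eef_pos: [0.5749, -0.0837, 0.2237]
tcp_rot: [2.361, -2.064, -0.044]
wrist_force: [0.3, -0.1, 1.1]
gripper_width: 0.996
```

Run:
```python
from h import *
o,R=st([.5758,-.084,.2])
p,d=shot('wrist','w1.png'); np.savez('w1.npz',p=p,d=d)
i=imaging.camera_info('wrist'); X=np.array(i['hand_eye']);print(X)
K=np.array([[i['fx'],0,i['cx']],[0,i['fy'],i['cy']],[0,0,1]])
hs=cv2.cvtColor(p,cv2.COLOR_RGB2HSV);H,S,V=[hs[...,k].astype(int) for k in range(3)]
for nm,m in(('red',((H<8)|(H>172))&(S>130)&(V>60)),('blue',(H>105)&(H<130)&(S>130)&(V>50))):
    v,u=np.nonzero(m&(d>0));q=cv2.undistortPoints(np.stack([u,v],1).astype(float)[:,None],K,np.array(i['D']))[:,0]
    c=np.c_[q,np.ones(len(q))]*d[v,u][:,None]
    W=(c@X[:3,:3].T+X[:3,3])@R.T+o['eef_pos']
    r=cv2.minAreaRect(W[:,:2].astype(np.float32));print(nm,len(W),np.median(W,0),W.min(0),W.max(0),r)
    if nm=='red': vt=np.linalg.svd(W[:,:2]-W[:,:2].mean(0),full_matrices=False)[2][0];print('dir',np.degrees(np.arctan(-vt[0]/vt[1])),np.percentile(W[:,2],[5,50,95]))
```

```text
t 2.6 tcp [ 0.5749 -0.0837  0.2237] w 0.996 F [ 0.2504 -0.137   1.098 ] M [-0.0969 -0.0268 -0.0132] F.sx,sy 0.23067781254468933 -0.16814772888289753
axes in tool (cm per cm): SX [ 0.0047 -0.9997 -0.0224] SY [-0.9998 -0.0051  0.0177]
toolz [-0.0244  0.0146 -0.9996] y heading -172.3080854661587 want 7.400000000000001
shift tool cm [ 0.0822 -0.1363  2.3626] after spin s turn xy by -s
[[ 0.0002 -0.957  -0.29    0.0738]
 [ 1.      0.      0.0007 -0.0008]
 [-0.0006 -0.29    0.957  -0.1417]
 [ 0.      0.      0.      1.    ]]
red 797 [ 0.5771 -0.0817  0.1292] [ 0.5647 -0.1128  0.0561] [ 0.5861 -0.0498  0.1318] ((0.5753977298736572, -0.08132842928171158), (0.013861014507710934, 0.06370782852172852), 7.063129425048828)
dir 8.631227300700314 [0.1263 0.1292 0.1307]
blue 3827 [ 0.5949 -0.0846  0.0506] [ 0.5112 -0.1289  0.0109] [ 0.642  -0.0342  0.1323] ((0.5731436014175415, -0.08251252770423889), (0.13067412376403809, 0.07968878000974655), 7.8282623291015625)
```

View pics/w1.png

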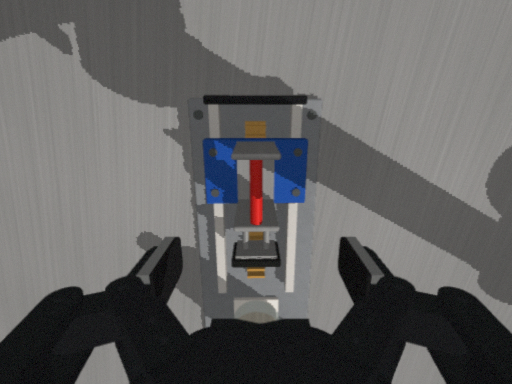

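The wrist view shows the red bar (257,190) centred between the fingers (165 and 360) and aligned with them. The bar top is at 0.131 m, so the bar starts down, in a notch. Next is the descent.

Call:
servo_tool:
  steps:
    - [[0.1,-0.1,2.5,0],[0,-0.1,2.5,0],[0,-0.1,2.5,0],[0,-0.1,2.0,0],[0,0,1.5,0]]

```text
time_s: 3.07
eef_pos: [0.5776, -0.0863, 0.1173]
tcp_rot: [-2.357, 2.071, 0.028]
wrist_force: [-0.1, 0.7, 0.9]
gripper_width: 1.006
```

Run:
```python
from h import *
st([.576,-.083,.106])
```

```text
t 3.07 tcp [ 0.5776 -0.0863  0.1173] w 1.006 F [-0.0748  0.7     0.9062] M [-0.0352 -0.0392 -0.003 ] F.sx,sy 0.01598187426317703 0.703851973101415
axes in tool (cm per cm): SX [ 0.     -1.     -0.0089] SY [-0.9999 -0.0002  0.016 ]
toolz [-0.0109  0.0147 -0.9998] y heading -172.5898094064856 want 7.400000000000001
shift tool cm [-0.3322  0.1046  1.1335] after spin s turn xy by -s
```

Call:
servo_tool:
  steps:
    - [[-0.3,0.1,1.1,0],[0,0,0,0],[0,0,0,0]]

```text
time_s: 3.32
eef_pos: [0.5722, -0.0858, 0.1033]
tcp_rot: [2.355, -2.077, -0.036]
wrist_force: [1.3, 0.2, -0.3]
gripper_width: 0.997
```

Call:
servo_tool:
  steps:
    - [[0,0,0,0],[0,0,0,0],[0,0,0,0],[0,0,0,0],[0,0,0,0]]
  fingers: 1
  force: 40

```text
time_s: 3.73
eef_pos: [0.5741, -0.0871, 0.1082]
tcp_rot: [-2.352, 2.077, 0.027]
wrist_force: [-0.1, 0.8, 0.4]
gripper_width: 0.297
```

Call:
servo_tool:
  steps:
    - [[0,0,0,0],[0,0,0,0],[0,0,0,0]]

```text
time_s: 3.98
eef_pos: [0.577, -0.0867, 0.1088]
tcp_rot: [-2.348, 2.073, 0.019]
wrist_force: [-0.5, -0.0, -0.3]
gripper_width: 0.12
```

Run:
```python
from h import *
st()
```

```text
t 3.98 tcp [ 0.577  -0.0867  0.1088] w 0.12 F [-0.5074 -0.0077 -0.2617] M [-0.1979  0.0248  0.0645] F.sx,sy -0.5041927545178232 0.0576704118374449
axes in tool (cm per cm): SX [-0.0045 -1.     -0.0009] SY [-0.9999  0.0045  0.0152]
toolz [-0.0029  0.0149 -0.9999] y heading -172.8569459100625 want 7.400000000000001
```

Call:
servo_tool:
  steps:
    - [[0,0,-0.5,0],[0,0,-0.5,0],[0,0,-0.3,0]]

```text
time_s: 4.23
eef_pos: [0.5769, -0.0866, 0.1196]
tcp_rot: [-2.349, 2.074, 0.022]
wrist_force: [3.7, -1.0, -7.7]
gripper_width: 0.121
```

Run:
```python
from h import *
st()
for k in range(3):
    shot('side'); o=monitor.get_obs(); print(o['eef_pos'],o['wrist_force'])
```

```text
t 4.23 tcp [ 0.5769 -0.0866  0.1196] w 0.121 F [ 3.6955 -1.0142 -7.6835] M [-0.3738 -1.0596  0.0505] F.sx,sy 3.534113600775578 -1.4816998700200306
axes in tool (cm per cm): SX [-0.0049 -1.     -0.0029] SY [-0.9999  0.0048  0.016 ]
toolz [-0.005   0.0155 -0.9999] y heading -172.87593574486755 want 7.400000000000001
[ 0.5769 -0.0866  0.12  ] [ 3.3141 -0.737  -5.9831]
[ 0.5769 -0.0866  0.1198] [ 3.3318 -0.2534 -7.2392]
[ 0.5769 -0.0867  0.1197] [ 3.9973 -1.6064 -7.4005]
```

Call:
servo_tool:
  steps:
    - [[0,0,-0.25,0],[-0.5,0,0,0],[-1,0.01,0.02,0],[-1,0.01,0.02,0],[0,0,0,0]]

```text
time_s: 4.8
eef_pos: [0.5735, -0.0614, 0.1215]
tcp_rot: [-2.347, 2.075, 0.021]
wrist_force: [3.7, 2.0, -7.7]
gripper_width: 0.119
```

Run:
```python
from h import *
st()
```

```text
t 4.8 tcp [ 0.5735 -0.0614  0.1215] w 0.119 F [ 3.6654  2.0496 -7.7497] M [ 0.5415 -0.9586  0.0394] F.sx,sy 3.89886744534762 1.560455346599279
axes in tool (cm per cm): SX [-0.0063 -1.     -0.0027] SY [-0.9999  0.0063  0.0155]
toolz [-0.0047  0.015  -0.9999] y heading -172.95908540125254 want 7.400000000000001
```

Call:
servo_tool:
  steps:
    - [[-1.5,0.01,0.02,0],[-1.5,0.01,0.02,0],[-1.5,0.01,0.02,0],[-1,0.01,0.01,0],[0,0,0,0]]

```text
time_s: 5.22
eef_pos: [0.566, -0.0051, 0.1215]
tcp_rot: [-2.35, 2.075, 0.019]
wrist_force: [3.9, 1.2, -7.2]
gripper_width: 0.12
```

Run:
```python
from h import *
st()
a,da=shot('top','t2.png');b,db=shot('side','s2.png')
cv2.imwrite('pics/c2.png',np.hstack([cv2.resize(a[135:235,150:340],(400,400*100//190*1)),cv2.resize(b[140:270,160:300],(400,371))[:210]])[:,:,::-1])
```

```text
t 5.22 tcp [ 0.566  -0.0051  0.1215] w 0.12 F [ 3.8869  1.1753 -7.1612] M [ 0.3943 -0.9066 -0.0202] F.sx,sy 4.005919436569357 0.6648793859023179
axes in tool (cm per cm): SX [-0.0054 -1.     -0.003 ] SY [-0.9999  0.0054  0.0134]
toolz [-0.0047  0.0129 -0.9999] y heading -172.9092884270422 want 7.400000000000001
```

Call:
servo_tool:
  steps:
    - [[-0.5,0,0.01,0],[-0.5,0,0.01,0],[-0.3,0,0,0],[0,0,0,0]]

```text
time_s: 5.65
eef_pos: [0.5645, 0.006, 0.1215]
tcp_rot: [-2.348, 2.079, 0.018]
wrist_force: [3.1, 1.1, -6.5]
gripper_width: 0.123
```

Call:
servo_tool:
  steps:
    - [[-0.2,0,0,0],[-0.1,0,0,0]]

```text
time_s: 5.82
eef_pos: [0.5642, 0.0087, 0.1215]
tcp_rot: [-2.348, 2.079, 0.018]
wrist_force: [3.4, -1.2, -8.1]
gripper_width: 0.125
```

Call:
servo_tool:
  steps:
    - [[-0.2,0,0,0],[-0.1,0,0,0]]

```text
time_s: 5.98
eef_pos: [0.5638, 0.0115, 0.1214]
tcp_rot: [-2.348, 2.08, 0.018]
wrist_force: [3.9, -1.0, -7.0]
gripper_width: 0.117
```

Call:
servo_tool:
  steps:
    - [[-0.2,0,0,0],[-0.1,0,0,0]]

```text
time_s: 6.15
eef_pos: [0.5634, 0.0144, 0.1215]
tcp_rot: [-2.348, 2.08, 0.018]
wrist_force: [4.4, -1.3, -7.8]
gripper_width: 0.124
```

Call:
servo_tool:
  steps:
    - [[-0.1,0,0,0],[-0.1,0,0,0]]

```text
time_s: 6.32
eef_pos: [0.5632, 0.0155, 0.1216]
tcp_rot: [-2.35, 2.081, 0.016]
wrist_force: [4.4, -4.6, -8.9]
gripper_width: 0.119
```

Call:
servo_tool:
  steps:
    - [[-0.1,0,0,0],[-0.1,0,0,0]]

```text
time_s: 6.48
eef_pos: [0.5631, 0.0161, 0.1218]
tcp_rot: [-2.351, 2.082, 0.013]
wrist_force: [5.1, -3.9, -7.8]
gripper_width: 0.123
```

Call:
servo_tool:
  steps:
    - [[-0.1,0,0,0],[-0.1,0,0,0]]

```text
time_s: 6.65
eef_pos: [0.5631, 0.0166, 0.1219]
tcp_rot: [2.351, -2.083, -0.011]
wrist_force: [4.6, -4.4, -8.2]
gripper_width: 0.12
```

Call:
servo_tool:
  steps:
    - [[-0.1,0,0,0],[-0.1,0,0,0]]

```text
time_s: 6.82
eef_pos: [0.563, 0.017, 0.1221]
tcp_rot: [2.349, -2.082, -0.009]
wrist_force: [4.5, -4.8, -8.1]
gripper_width: 0.119
```

Call:
servo_tool:
  steps:
    - [[-0.2,0,0.01,0],[-0.2,0,0.01,0],[-0.2,0,0.01,0]]

```text
time_s: 7.07
eef_pos: [0.5626, 0.02, 0.1221]
tcp_rot: [2.346, -2.08, -0.004]
wrist_force: [4.4, -6.1, -8.2]
gripper_width: 0.123
```

Run:
```python
from h import *
o,R=st(); g=o['eef_pos']-.019*R[:,2]; print('grasp pt travel',(g-np.array([.577,-.0867,.1088])-.019*np.array([.0029,-.0149,.9999]))@SY*1e3)
```

```text
t 7.07 tcp [0.5626 0.02   0.1221] w 0.123 F [ 4.4016 -6.0984 -8.196 ] M [-1.37   -1.474   0.1708] F.sx,sy 3.579491934154172 -6.614501324748086
axes in tool (cm per cm): SX [-0.009  -0.9999 -0.0062] SY [-1.      0.0091 -0.0019]
toolz [-0.0059 -0.0027 -1.    ] y heading -173.11884553034173 want 7.400000000000001
grasp pt travel 108.03402655200578
```

Call:
servo_tool:
  steps:
    - [[-0.05,0,0.4,0],[-0.05,0,0.4,0]]

```text
time_s: 7.23
eef_pos: [0.5626, 0.02, 0.1149]
tcp_rot: [2.346, -2.08, -0.002]
wrist_force: [4.1, -3.3, -7.2]
gripper_width: 0.12
```

```bash
cat >> h.py <<'E'
def tr():
    o,R=st(); g=o['eef_pos']-.019*R[:,2]; g0=np.array([.577,-.0867,.1088])+.019*np.array([.0029,-.0149,.9999]); print('grasp travel mm',(g-g0)@SY*1e3,'lift mm',(g-g0)[2]*1e3)
E
python3 -c "
from h import *
tr()"
```

```text
t 7.23 tcp [0.5626 0.02   0.1149] w 0.12 F [ 4.1007 -3.2744 -7.2327] M [-0.8298 -1.1119  0.1826] F.sx,sy 3.644807498676909 -3.775241207032821
axes in tool (cm per cm): SX [-0.0091 -0.9999 -0.0057] SY [-1.      0.0091 -0.0033]
toolz [-0.0052 -0.004  -1.    ] y heading -173.1199490956063 want 7.400000000000001
grasp travel mm 108.05831609062135 lift mm 6.064178894350486
```

Call:
servo_tool:
  steps:
    - [[-0.03,0,0.3,0],[-0.03,0,0.3,0]]

```text
time_s: 7.4
eef_pos: [0.5626, 0.02, 0.109]
tcp_rot: [2.345, -2.08, -0.001]
wrist_force: [3.1, -3.1, -5.2]
gripper_width: 0.124
```

```bash
python3 -c "
from h import *
tr()"
```

```text
t 7.4 tcp [0.5626 0.02   0.109 ] w 0.124 F [ 3.0848 -3.1111 -5.2101] M [-0.714  -0.8729  0.1438] F.sx,sy 2.6584211075710074 -3.4825201652288946
axes in tool (cm per cm): SX [-0.0091 -0.9999 -0.0055] SY [-0.9999  0.0092 -0.0043]
toolz [-0.0049 -0.005  -1.    ] y heading -173.12468899992567 want 7.400000000000001
grasp travel mm 108.02911833341864 lift mm 0.20915190242437598
```

The bar is back to within 0.2 mm of its starting height, so the catch is in a notch. Next I release the bar and retreat upward.

Call:
servo_tool:
  steps:
    - [[0,0,0.05,0],[0,0,0,0]]

```text
time_s: 7.57
eef_pos: [0.5627, 0.02, 0.1088]
tcp_rot: [2.346, -2.079, -0.0]
wrist_force: [3.7, -2.7, -7.5]
gripper_width: 0.121
```

Call:
servo_tool:
  steps:
    - [[0,0,0,0],[0,0,0,0],[0,0,0,0],[0,0,0,0],[0,0,0,0]]
  fingers: -1

```text
time_s: 7.98
eef_pos: [0.5618, 0.0212, 0.1118]
tcp_rot: [2.346, -2.08, -0.002]
wrist_force: [-0.3, 0.3, 0.8]
gripper_width: 0.825
```

Call:
servo_tool:
  steps:
    - [[0,0,0,0],[0,0,0,0],[0,0,0,0],[0,0,0,0]]

```text
time_s: 8.32
eef_pos: [0.5617, 0.0215, 0.1126]
tcp_rot: [2.347, -2.08, -0.001]
wrist_force: [1.0, 0.7, 0.2]
gripper_width: 0.998
```

```bash
python3 -c "
from h import *
tr()
p,d=shot('side');q,e=shot('top')
cv2.imwrite('pics/c3.png',np.hstack([cv2.resize(p[140:265,150:300],(400,333)),cv2.resize(q[120:245,150:300],(400,333))])[:,:,::-1])"
```

```text
t 8.32 tcp [0.5617 0.0215 0.1126] w 0.998 F [1.0332 0.7284 0.2436] M [ 0.0071 -0.0232  0.0254] F.sx,sy 1.118425485430673 0.5892647107669163
axes in tool (cm per cm): SX [-0.009  -0.9999 -0.0049] SY [-1.     0.009 -0.003]
toolz [-0.0044 -0.0036 -1.    ] y heading -173.11742729544213 want 7.400000000000001
grasp travel mm 109.63972004774897 lift mm 3.797306645364762
```

View pics/c3.png

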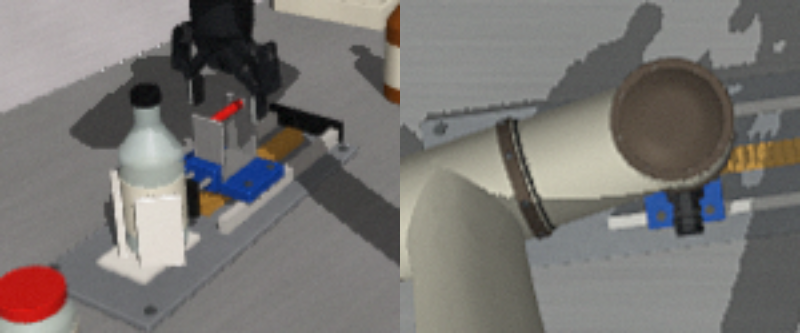

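The side crop shows the bottle upright at (150,190) with the pad against it at (193,197), the bar low at (228,110) and the fingers open around it. I retreat and check the bar's height.

Call:
servo_tool:
  steps:
    - [[0,0,-1.5,0],[0,0,-2.5,0],[0,0,-3,0],[0,0,-3,0],[0,0,-3,0]]

```text
time_s: 8.83
eef_pos: [0.5574, 0.0208, 0.238]
tcp_rot: [2.331, -2.071, -0.022]
wrist_force: [0.7, -0.6, -1.0]
gripper_width: 1.004
```

Call:
servo_tool:
  steps:
    - [[3,0,0,0],[3,0,0,0],[3,0,0,0],[0,0,0,0],[0,0,0,0]]

```text
time_s: 9.25
eef_pos: [0.5733, -0.0704, 0.2491]
tcp_rot: [2.347, -2.075, -0.001]
wrist_force: [0.4, 0.9, 0.2]
gripper_width: 1.0
```

```bash
cat > m.py <<'E'
from h import *
o,R=st(); p,d=shot('wrist','w2.png')
i=imaging.camera_info('wrist'); X=np.array(i['hand_eye']); K=np.array([[i['fx'],0,i['cx']],[0,i['fy'],i['cy']],[0,0,1]])
hs=cv2.cvtColor(p,cv2.COLOR_RGB2HSV);H,S,V=[hs[...,k].astype(int) for k in range(3)]
m=((H<8)|(H>172))&(S>130)&(V>60); v,u=np.nonzero(m&(d>0))
q=cv2.undistortPoints(np.stack([u,v],1).astype(float)[:,None],K,np.array(i['D']))[:,0]
c=np.c_[q,np.ones(len(q))]*d[v,u][:,None]; W=(c@X[:3,:3].T+X[:3,3])@R.T+o['eef_pos']
W=W[(W[:,2]>.11)&(W[:,2]<.16)]
print('red',len(W),W.min(0),W.max(0),cv2.minAreaRect(W[:,:2].astype(np.float32)),np.percentile(W[:,2],[5,50,95]))
E
python3 m.py
```

```text
t 9.25 tcp [ 0.5733 -0.0704  0.2491] w 1.0 F [0.4487 0.9388 0.1958] M [ 0.009  -0.0108  0.0325] F.sx,sy 0.565889227785136 0.8731601474847079
axes in tool (cm per cm): SX [-0.0066 -1.     -0.0071] SY [-1.      0.0066 -0.0053]
toolz [-0.0063 -0.0061 -1.    ] y heading -172.97745962478092 want 7.400000000000001
red 491 [ 0.5521 -0.006   0.1106] [0.5711 0.0577 0.1316] ((0.5627896785736084, 0.02602275460958481), (0.011943322606384754, 0.06354735791683197), 8.682095527648926) [0.1261 0.1293 0.1307]
```

View pics/w2.png

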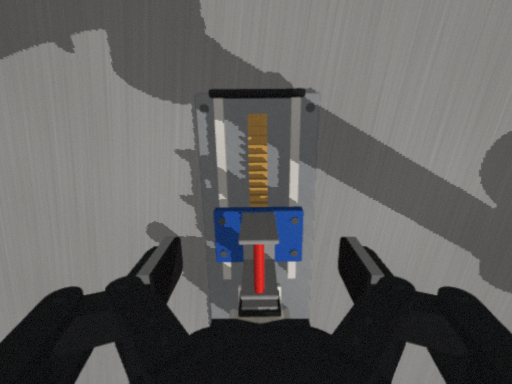

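The wrist view shows the guide up against the bottle end, with the bar at (259,265). Its height is the same as at the start (top at 0.1307 m) and the travel is 108.0 mm. A final check of the bottle and the other items follows, from the side camera.

Run:
```python
from h import *
z=np.load('first.npz');b,db=shot('side','s3.png')
v,u=np.mgrid[:384,:512]
for n,p,d in(('before',z['b'],z['db']),('after',b,db)):
    V=p.max(2); P,uu,vv=pts('side',d,(V<40)&(u>190)&(u<220)&(v>165)&(v<190)); s=P[:,2]>.18
    print(n,'stopper',s.sum(),np.median(P[s],0),uu[s].mean(),vv[s].mean())
D=np.abs(b.astype(int)-z['b']).max(2)
for nm,(a,c,e,f) in dict(jar=(145,180,240,285),spare=(292,316,130,182),tin=(318,336,164,188)).items(): print(nm,np.median(D[e:f,a:c]),(D[e:f,a:c]>50).mean())
```

```text
before stopper 81 [0.5357 0.1725 0.2159] 204.07407407407408 175.22222222222223
after stopper 80 [0.5351 0.1729 0.2156] 204.025 175.4875
jar 10.0 0.0
spare 11.0 0.1762820512820513
tin 10.0 0.0
```

Run:
```python
from h import *
z=np.load('first.npz');b=cv2.imread('pics/s3.png')[:,:,::-1]
for p in(z['b'],b):
    hs=cv2.cvtColor(np.ascontiguousarray(p),cv2.COLOR_RGB2HSV)[125:185,285:318]; m=(hs[...,0]<20)&(hs[...,1]>120); y,x=np.nonzero(m);print('amber',len(x),x.mean(),y.mean(),x.min(),x.max(),y.min(),y.max())
print(sign_off())
```

```text
amber 398 18.321608040201006 28.881909547738694 9 27 9 53
amber 391 18.22250639386189 28.925831202046037 9 27 9 53
the job is handed in; nothing more can be done
None
```

The bottle is held. I gripped the red bar from above, lifted it about 12.7 mm and slid the guide towards the bottle with the bar up. I then lowered the bar into the first notch past contact and backed the arm off. The job was handed in at about 9 s on the robot's clock.

- **Contact and notch:** the pad met the bottle after about 103 mm of travel. The notch is 108 mm (9 × 12 mm) from the starting notch, which should leave the pad pressed in about 4–5 mm, well short of the 26 mm stop. The push peaked at about 6.6 N. I worked out the pad depth from travel and force; I did not measure it directly.
- **Catch:** after release, the wrist camera put the bar's top at 0.1307 m, the same as at the start, so the catch is fully down. By that camera the guide had moved 108.0 mm.
- **Bottle and other items:** the bottle's stopper is where it was to within 1 mm, still upright. The jar and tin look unchanged. About 18% of the pixels around the spare bottle differed between the two side views. Its amber outline matches to 0.1 pixel, so I took the difference to be the arm's shadow. No check failed.

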